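# Run a probe along an open tile joint

### The arm

A 7-joint arm with a two-finger parallel gripper is mounted at the origin on the work surface. World frame = base frame: x ahead of the robot, y to its left, z up, the work surface at z = 0. Lengths are in m, angles in degrees, forces in N, time in s.
With the tool pointing down it reaches from about 0.425 to 0.875 m from the base axis. Payload 4.7 kg.
Tool frame: the origin (TCP) lies between the finger pads; the fingertips stand 8 mm ahead of it and the grasp point (between the pads) lies 11 mm behind it; z points along the fingers, y is the line along which they close (so a half turn about z gives the same grasp; the last joint's range is limited). The gripper opens to 87 mm and grips with 3 to 60 N. Pads are 19 mm wide; open, the fingers measure 117 mm over their backs; the gripper's body (75 mm by 190 mm) begins 51 mm behind the grasp point.
Start: joints at [-66.687, 18.392, -4.016, 83.108, 1.295, 78.541, -3.26], TCP at [0.249, 0.601, 0.231] pointing down, gripper open.
Joint ranges: [-163.93, 163.93], [-17.29, 119.83], [-79.2, 71.16], [3.27, 140.29], [-89.18, 269.18], [5.43, 117.66], [-154.24, 154.24]. Speed limits (degrees/s): [147.25, 147.25, 180, 180, 180, 180, 180].

### API

Orientations are given as [roll, pitch, yaw] about the fixed x, y, z axes, in that order (R = Rz(yaw) Ry(pitch) Rx(roll)).
In Python, from cell import env, viewer gives the robot as it stands. The module is installed in compiled form; this text tells all that it offers.
- The arm moves only by the tool arm_command, never from a script. Its argument "series" is a list of rows, each a list of 2 entries, a list of its own where there are three numbers: the shift along the tool's x, y, z in mm, then the turn about the tool's z in rad. A call has exactly 5 rows; each row is the pose to reach, as a shift and turn from the pose commanded when the call began, along the tool's axes at that moment; what a row does not reach only later rows make up. A row lasts 1/10 s, in which the tool goes at most 50 mm and 8.59 degrees, less where a joint would pass 70% of its speed; a pose out of reach is approached as far as the arm can. A call with a gripper value outside its range is refused whole. "grip" is the gripper command: -1 is fully open, 1 is shut, values between are in proportion, set as the call begins (left out, the last holds). The fingers move at their own pace and stop on an object; "grip_force" is the grip in N (left out, the last holds). Time passes only in rows, so rows that repeat a pose let the fingers close, or fill a call up. It gives the time, the measured TCP pose, the force, the opening and the grip force at its end, in the units of the state.
- env.get_obs(): the state, without advancing time (a new reading comes with each control period).
- viewer.read_camera(name): name is "scene" or "top"; returns (picture, depth): 400x640x3 uint8, blue, green, red; 400x640 float32, m along the optical axis (not along the pixel's ray), 0 where there is no reading.
- viewer.calibration(name): a dict with "K" (3x3 intrinsics, pixels), "T" (4x4, takes a point from camera to world coordinates). Camera axes: x right, y up, looking along -z (the intrinsics and any distortion apply to the point x, -y, -z); pixel columns grow to the right and rows downward; lengths in m; the calibration is good to about 2 mm. A picture is of the moment at which its call begins. calibration takes no time and is no camera call.
- env.sign_off(): hands the job in; it is judged then, once.
The state is a dict: "time_s": time; "qpos": joint angles; "joint_velocities": joint speeds; "effort": joint torques, N m; "tool_pos": TCP position; "tool_rot": TCP orientation; "force": force on the tool from outside, world axes, zero at the start; "wrist_torque": the same for the moment, N m; "grip_width": finger opening in m; "grasp_force": force on a finger pad.
Only numpy, scipy, OpenCV 4.12 (cv2) and the standard library are available. Lean on these libraries where they do the work, as an engineer would, in place of code of your own. Each camera call takes 0.05 s, during which the arm holds its last target. There are 200 camera calls.

### The job

Draw the joint probe out of its holster (only its steel shaft can be reached), lay it on the blue mat and let go, then take it again by its orange handle. Lower its tip into the open joint between the two white tiles at the end marked with orange tape and draw it slowly (about 3 cm a second) and lightly along the joint to the other end, keeping it in the joint and off the tile faces. Then lay it gently back down flat on the mat, not dropping it, and leave everything else where it is.

Things in the scene. Friction and masses are not known exactly. Their poses are not given: they have to be found in the camera images.
- probe: joint probe, 195 mm, 160 g, flat underside. Origin on the underside where handle meets shaft (near its centre of mass); x to the tip, z up when lying. Orange handle x -95 to 0, 24 mm wide, 22 high; steel shaft x 0 to 57, 12 wide, 12 high; then a 40 mm round taper. At the start it lies with the handle in the holster (at most 12 mm shows) and the shaft out; it slides out freely along holster +x
- probe_tip (a point): centre of the ball (3 mm radius) that ends the probe's tip, at x 97, y 0, z 6 mm in the probe's frame; with the probe pitched tip-down 20 degrees or more, the shaft clears the tile faces when the tip is in the joint
- probe_grip (a point): middle of the orange handle, at x -45, y 0, z 11 mm in the probe's frame
- holster: fixed grey tunnel with white cheeks, 100 mm long (x), 84 wide, 38 high, open only at its mouth on +x, 50 mm from the origin; inside 36 mm wide and 32 high, the bare table its floor; the handle inside cannot be reached. Origin under its centre, on the table; x points out of the mouth
- panel: fixed tiled panel, 160 mm long (x), 156 wide (y); origin under its centre, on the table. Two white tiles, faces at z 20 mm, with a straight open joint between them along x at y = 0: 12 mm wide, 8 mm deep, dark floor, open at both ends (x -80 and +80). A 14 mm strip of orange tape across each tile marks the start end (-x)
- joint_start (a point): start end of the joint (orange tape), on its middle line at the height of the tile faces, at the panel's edge (x -80 mm)
- joint_end (a point): other end of the joint, on its middle line at the height of the tile faces, at the panel's edge (x +80 mm)
- mat: fixed blue mat, 200 mm (x) by 140 mm (y), 3 mm thick; origin under its centre, on the table
- jar: bystander: glass jar with a steel lid, 80 mm diameter, 85 mm high; origin under its centre; leave it alone
- cup: bystander: blue mug, 80 mm diameter, 85 mm high, handle at its +y; origin under its centre; leave it alone

How it is judged:
By the outcome, as a careful person would: the job done as asked, in the order asked, and still so for the second after the job is handed in, with the robot touching nothing.
It also fails if it takes over 72 s, if anything falls off the work surface, if the arm or the gripper's body presses on something with over 40 N, if the wrist force passes 120 N, or if a joint passes its speed limit or range.

## Working session

There is one attempt and no reset: what is moved stays moved. The work goes in short steps, Python scripts to look and compute and a tool call to move; the robot and the scene stay as the last step left them, time stands still between calls to the robot, and variables do not carry over. Pictures are saved under pics/ and viewed, at most 12 in all, crops included, and the job is handed in when it is done.

Besides the shell and the picture viewer there is one more tool, called after "Call:" as a command line: name --argument value ..., lists and objects as JSON in quotes. arm_command: Moves the arm, as the interface text tells. Its arguments: {"type":"object","properties":{"series":{"type":"array"},"grip":{"type":"number"},"grip_force":{"type":"number"}},"required":["series"]}

```bash
mkdir -p pics; cat > h.py <<'E'
import numpy as np, cv2
from cell import env, viewer
def shot(name):
    im,d=viewer.read_camera(name); return im,d
def world(name,d):
    c=viewer.calibration(name);K=np.array(c['K']);T=np.array(c['T'])
    v,u=np.indices(d.shape)
    P=np.stack([(u-K[0,2])/K[0,0]*d,-(v-K[1,2])/K[1,1]*d,-d,np.ones_like(d)],-1)
    W=(P@T.T)[...,:3]; W[d==0]=np.nan; return W
E
python3 - <<'E'
from h import *
for n in ['top','scene']:
    im,d=shot(n);cv2.imwrite(f'pics/{n}0.png',im);np.save(f'{n}0.npy',world(n,d))
    c=viewer.calibration(n);print({k:np.round(v,3).tolist() if not isinstance(v,str) else v for k,v in c.items()})
print(env.get_obs())
E
```

```text
{'K': [[385.336, 0.0, 323.499], [0.0, 385.336, 204.8], [0.0, 0.0, 1.0]], 'T': [[-0.005, 0.98, -0.199, 0.399], [-1.0, -0.007, -0.009, -0.032], [-0.01, 0.199, 0.98, 1.034], [0.0, 0.0, 0.0, 1.0]]}
{'K': [[437.874, 0.0, 318.725], [0.0, 437.874, 199.179], [0.0, 0.0, 1.0]], 'T': [[0.17, -0.669, 0.723, 1.218], [0.985, 0.13, -0.111, -0.107], [-0.02, 0.731, 0.682, 0.659], [0.0, 0.0, 0.0, 1.0]]}
{'time_s': 0.1, 'qpos': array([-66.68591338,  18.43404768,  -4.01559123,  83.16640479,
         1.29507478,  78.54046742,  -3.26088469]), 'joint_velocities': array([-0.07056973, -0.11788549, -0.09734699, -0.14599155, -0.00309112,
        0.09296663, -0.06173306]), 'effort': array([-6.23373544e-04, -4.92573273e+01, -4.06022659e-01, -3.13395023e+01,
       -6.40652748e-02,  3.95925343e-02,  1.05879453e-04]), 'tool_pos': array([0.24867514, 0.60004502, 0.22959275]), 'tool_rot': array([-1.79904313e+02,  5.42700242e-03,  1.57494666e+02]), 'force': array([ 0.19673486, -0.47493262, -0.38842389]), 'wrist_torque': array([-0.02741196, -0.00853561, -0.02634973]), 'grasp_force': 0.0, 'grip_width': 0.0873263117714316}
```

View pics/top0.png

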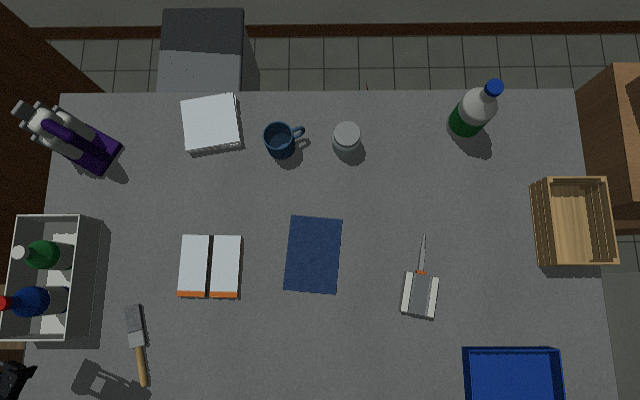

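View pics/scene0.png

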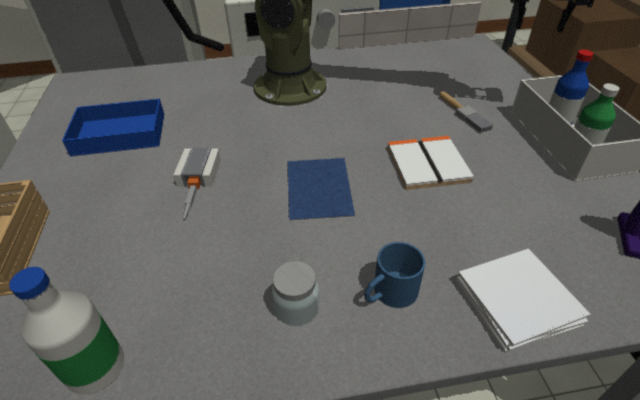

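```bash
python3 - <<'E'
import numpy as np, cv2
for n in ['top','scene']:
    im=cv2.imread(f'pics/{n}0.png');W=np.load(f'{n}0.npy');hsv=cv2.cvtColor(im,cv2.COLOR_BGR2HSV).astype(int)
    H,S,V=hsv[...,0],hsv[...,1],hsv[...,2];X,Y,Z=W[...,0],W[...,1],W[...,2]
    roi=(X>.2)&(X<.85)&(abs(Y)<.5)
    def rect(m,name):
        p=W[m]; 
        if len(p)<5: print(n,name,len(p));return
        r=cv2.minAreaRect((p[:,:2]*1000).astype(np.float32));b=cv2.boxPoints(r)
        print(n,name,len(p),'c',np.round(r[0]),'size',np.round(r[1]),'ang',round(r[2],1),'z',np.round(np.percentile(p[:,2],[5,50,95])*1000),'corners',np.round(b).tolist())
    blue=roi&(H>100)&(H<125)&(S>90)&(abs(Z)<.02)&(abs(Y)<.2)
    rect(blue,'mat')
    org=(H<15)&(S>150)&roi
    rect(org&(Y>.1),'tape'); rect(org&(Y<-.1)&(Y>-.4),'handle')
    pan=roi&(Z>.012)&(Z<.03)&(Y>.1)&(Y<.4)&(X<.6)&(X>.3)
    rect(pan,'panel')
    wh=pan&(V>120)&(S<60); rect(wh,'tiles')
    hol=roi&(Z>.028)&(Z<.05)&(Y<-.1)&(Y>-.4)&(X<.6); rect(hol,'holster')
    sh=roi&(Z>.006)&(Z<.025)&(Y<-.15)&(Y>-.4)&(X>.3)&(X<.65);rect(sh,'low')
    print(n,'table z',np.nanmedian(Z[roi])*1000)
    if n=='top':
        a=cv2.resize(im[220:330,170:250],None,fx=5,fy=5,interpolation=cv2.INTER_NEAREST);b=cv2.resize(im[220:330,390:450],None,fx=5,fy=5,interpolation=cv2.INTER_NEAREST)
        cv2.imwrite('pics/crop.png',np.hstack([a,b]))
    
E
```

```text
top mat 4195 c [594.  21.] size [461. 175.] ang 6.8 z [1. 4. 8.] corners [[355.0, 81.0], [375.0, -93.0], [833.0, -38.0], [812.0, 135.0]]
top tape 269 c [372. 279.] size [153.  14.] ang 88.5 z [17. 21. 25.] corners [[363.0, 202.0], [377.0, 202.0], [381.0, 355.0], [367.0, 356.0]]
top handle 26 c [ 425. -273.] size [23.  7.] ang 77.0 z [19. 23. 26.] corners [[420.0, -283.0], [426.0, -284.0], [431.0, -262.0], [425.0, -261.0]]
top panel 3685 c [447. 277.] size [158. 160.] ang 88.9 z [16. 21. 24.] corners [[365.0, 199.0], [526.0, 196.0], [529.0, 354.0], [368.0, 357.0]]
top tiles 3064 c [454. 277.] size [157. 146.] ang 88.6 z [18. 21. 24.] corners [[379.0, 201.0], [525.0, 197.0], [529.0, 354.0], [383.0, 358.0]]
top holster 1463 c [ 329. -314.] size [251. 126.] ang 50.0 z [34. 38. 42.] corners [[200.0, -370.0], [296.0, -451.0], [458.0, -258.0], [362.0, -177.0]]
top low 308 c [ 475. -275.] size [349. 248.] ang 0.0 z [ 6. 12. 23.] corners [[300.0, -151.0], [300.0, -399.0], [650.0, -399.0], [649.0, -151.0]]
top table z 1.720598194314693
scene mat 3920 c [596.  22.] size [461. 174.] ang 7.1 z [-
[... 305 characters left out ...]
ers [[396.0, -287.0], [428.0, -294.0], [434.0, -263.0], [402.0, -257.0]]
scene panel 2731 c [446. 277.] size [159. 166.] ang 89.1 z [15. 17. 19.] corners [[362.0, 199.0], [527.0, 196.0], [530.0, 355.0], [364.0, 358.0]]
scene tiles 2388 c [453. 277.] size [158. 152.] ang 88.4 z [15. 17. 19.] corners [[375.0, 200.0], [527.0, 196.0], [531.0, 354.0], [380.0, 358.0]]
scene holster 1138 c [ 330. -316.] size [250. 126.] ang 50.0 z [31. 34. 40.] corners [[201.0, -371.0], [298.0, -452.0], [458.0, -261.0], [362.0, -180.0]]
scene low 511 c [ 418. -275.] size [ 83. 208.] ang 60.6 z [ 7. 12. 23.] corners [[307.0, -260.0], [488.0, -362.0], [529.0, -290.0], [348.0, -188.0]]
scene table z -2.227601967908832
```

View pics/crop.png

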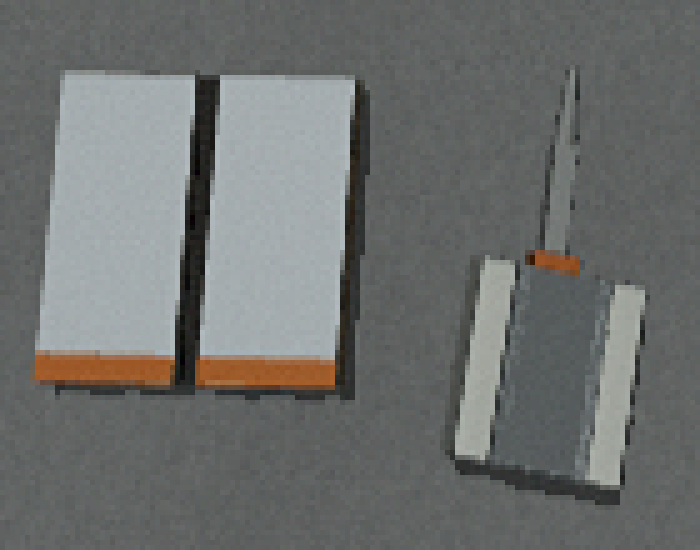

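```bash
cat >> h.py <<'E'
def ray(name,u,v,z):
    c=viewer.calibration(name);K=np.array(c['K']);T=np.array(c['T'])
    u=np.asarray(u,float);v=np.asarray(v,float)
    d=np.stack([(u-K[0,2])/K[0,0],-(v-K[1,2])/K[1,1],-np.ones_like(u)],-1)@T[:3,:3].T
    return (T[:3,3]+d*((z-T[2,3])/d[...,2])[...,None])*1000
def pix(name,p):
    c=viewer.calibration(name);K=np.array(c['K']);T=np.array(c['T'])
    q=T[:3,:3].T@(np.asarray(p)-T[:3,3]); return K[0,2]+K[0,0]*q[0]/-q[2],K[1,2]-K[1,1]*q[1]/-q[2]
E
python3 - <<'E'
from h import *
for n in ['top','scene']:
    im=cv2.imread(f'pics/{n}0.png');W=np.load(f'{n}0.npy');hsv=cv2.cvtColor(im,cv2.COLOR_BGR2HSV).astype(int)
    H,S,V=hsv[...,0],hsv[...,1],hsv[...,2];X,Y,Z=[W[...,i] for i in range(3)]
    m=((H>100)&(H<125)&(S>90)&(abs(Y)<.15)&(X>.3)&(X<.65)).astype(np.uint8)
    v,u=np.nonzero(m);p=ray(n,u,v,.003)[:,:2].astype(np.float32);r=cv2.minAreaRect(p);print(n,'mat',r)
    m=(V<60)&(X>.38)&(X<.52)&(Y>.255)&(Y<.30)
    v,u=np.nonzero(m);p=ray(n,u,v,.02 if n=='top' else .016)[:,:2]
    f=np.polyfit(p[:,0],p[:,1],1);print('joint y@447',np.polyval(f,447),'ang',np.degrees(np.arctan(f[0])),len(p))
    # probe shaft
    m=(abs(Y+.285)<.045)&(X>.435)&(X<.56)&(Z>.0075+(.0017 if n=='top' else -.0022))
    m&=V>0
    v,u=np.nonzero(m);p=ray(n,u,v,.009)[:,:2]
    if len(p)>5:
        l=cv2.fitLine(p.astype(np.float32),cv2.DIST_HUBER,0,.01,.01).ravel();print('shaft',len(p),l,'ang',np.degrees(np.arctan(l[1]/l[0])),p.min(0),p.max(0))
    m=(S>150)&(H<15)&(Y<-.2)&(X>.38)&(X<.46);v,u=np.nonzero(m);p=ray(n,u,v,.022)[:,:2];print('orange',p.mean(0),p.min(0),p.max(0))
print('tip',ray('top',424.6,233.6,.006),'base',ray('top',421.2,270,.012))
E
```

```text
top mat ((475.31280517578125, 7.146492004394531), (139.64259338378906, 199.32351684570312), 84.35560607910156)
joint y@447 277.42576329725387 ang -1.4637582059389462 240
shaft 133 [ 9.8760545e-01 -1.5695673e-01  4.7531866e+02 -2.8252478e+02] ang -9.030298 [ 435.98627317 -290.71502539] [ 528.13946386 -269.73030959]
orange [ 425.33762071 -272.67496795] [ 420.21006264 -284.06763547] [ 430.46312427 -260.88739712]
scene mat ((479.3166809082031, 6.3672637939453125), (137.39306640625, 197.07223510742188), 84.32372283935547)
joint y@447 277.6507945902764 ang -1.8453181664858116 96
shaft 144 [ 9.8917139e-01 -1.4676504e-01  4.7878061e+02 -2.8235690e+02] ang -8.439502 [ 434.04547462 -291.4563681 ] [ 531.73938035 -269.18902033]
orange [ 428.25482252 -269.47140707] [ 409.89471151 -284.45152677] [ 452.30670147 -255.444398  ]
tip [ 526.89538618 -292.74237884    6.        ] base [ 430.73418821 -276.95501978   12.        ]
```

```bash
cat >> h.py <<'E'
def seq(start,wps):
    """start/waypoints (x,y,z mm,yaw deg) -> shift in tool axes, turn; pose chained with rounding"""
    s=np.array(start,float)
    for w in wps:
        w=np.array(w,float);d=w-s;y=np.radians(s[3]);c,n=np.cos(y),np.sin(y)
        a=np.array([d[0]*c+d[1]*n,d[0]*n-d[1]*c,-d[2]]);a=np.round(a,1);t=round(-np.radians(d[3]),4)
        print(a.tolist(),t,'len',round(float(np.hypot(*d[:2])),0)); s=w
def cur():
    o=env.get_obs();p=np.append(o['tool_pos']*1000,o['tool_rot'][2]);print('cur',np.round(p,2),'rp',np.round(o['tool_rot'][:2],2),'F',np.round(o['force'],2),'w',round(o['grip_width']*1000,1),'gf',round(o['grasp_force'],1),'t',o['time_s'],'q',np.round(o['qpos'],0));return p
E
python3 - <<'E'
from h import *
seq((249,601,231,157.5),[(420,420,231,116),(510,190,231,74),(510,-50,180,32),(456,-279.5,120,-9)])
E
```

```text
[-227.2, -101.8, -0.0] 0.7243 len 249.0
[-246.2, -19.9, -0.0] 0.733 len 247.0
[-230.7, 66.2, 51.0] 0.733 len 240.0
[-167.4, 166.0, 60.0] 0.7156 len 236.0
```

Call:
arm_command --series '[[[-45, -20, 0], 0.145], [[-91, -41, 0], 0.29], [[-136, -61, 0], 0.435], [[-182, -81, 0], 0.58], [[-227, -102, 0], 0.724]]' --grip -1

```text
time_s: 0.6
tool_pos: [0.4205, 0.4176, 0.2302]
tool_rot: [-180.0, 0.0, 115.7]
force: [0.3, 1.1, 1.0]
grip_width: 0.087
grasp_force: 0.0
```

Signs are right; continuing.

Call:
arm_command --series '[[[-49, -4, 0], 0.147], [[-98, -8, 0], 0.293], [[-148, -12, 0], 0.44], [[-197, -16, 0], 0.586], [[-246, -20, 0], 0.733]]'

```text
time_s: 1.1
tool_pos: [0.5096, 0.1875, 0.2304]
tool_rot: [-180.0, -0.0, 73.7]
force: [0.6, 0.5, 0.0]
grip_width: 0.0869
grasp_force: 0.0
```

Call:
arm_command --series '[[[-46, 13, 10], 0.147], [[-92, 26, 20], 0.293], [[-138, 40, 31], 0.44], [[-185, 53, 41], 0.586], [[-231, 66, 51], 0.733]]'

```text
time_s: 1.6
tool_pos: [0.5086, -0.0526, 0.179]
tool_rot: [-180.0, -0.0, 31.7]
force: [0.5, -0.1, -0.5]
grip_width: 0.0868
grasp_force: 0.0
```

Call:
arm_command --series '[[[-33, 33, 12], 0.143], [[-67, 66, 24], 0.286], [[-100, 100, 36], 0.429], [[-134, 133, 48], 0.573], [[-167, 166, 60], 0.716]]'

```text
time_s: 2.1
tool_pos: [0.4548, -0.2815, 0.1191]
tool_rot: [-180.0, -0.0, -9.3]
force: [0.5, 0.4, -0.1]
grip_width: 0.0869
grasp_force: 0.0
```

```bash
python3 - <<'E'
from h import *
p=cur()
im,d=shot('scene');u,v=map(int,pix('scene',(.46,-.28,.05)))
cv2.imwrite('pics/s1.png',cv2.resize(im[max(0,v-90):v+80,max(0,u-100):u+100],None,fx=3,fy=3))
seq(p,[(456,-279.5,40,-9),(456,-279.5,10,-9)])
E
```

```text
cur [ 454.82 -281.49  119.1    -9.33] rp [-1.7997e+02 -3.0000e-02] F [ 0.5   0.45 -0.14] w 86.9 gf 0.0 t 2.1 q [-14.  12.  48. 109. -10.  63. -62.]
[0.8, -2.2, 79.1] -0.0057 len 2.0
[0.0, -0.0, 30.0] -0.0 len 0.0
```

View pics/s1.png

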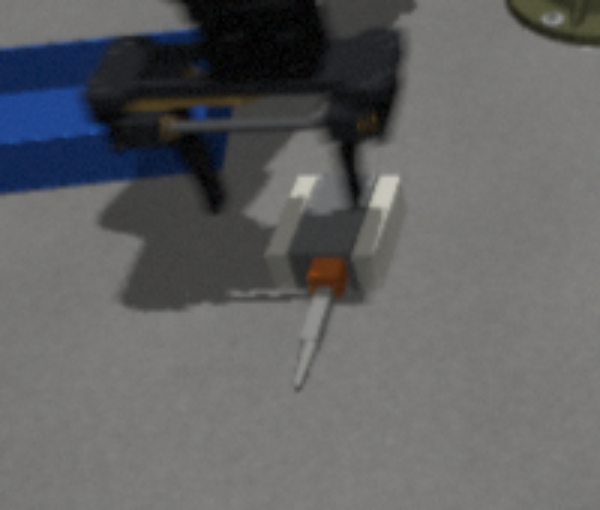

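Call:
arm_command --series '[[[1, -1, 20], 0], [[3, -1, 40], -0.005], [[5, -2, 60], -0.005], [[5, -2, 80], -0.005], [[5, -2, 90], -0.005]]'

```text
time_s: 2.65
tool_pos: [0.4598, -0.2778, 0.0277]
tool_rot: [-180.0, 0.2, -8.7]
force: [-1.4, -0.1, 0.2]
grip_width: 0.0871
grasp_force: 0.0
```

Call:
arm_command --series '[[[0, 0, 5], 0], [[0, 0, 10], 0], [[0, 0, 15], 0], [[0, 0, 18], 0], [[0, 0, 19], 0]]'

```text
time_s: 3.15
tool_pos: [0.4611, -0.2788, 0.0106]
tool_rot: [-180.0, -0.0, -8.7]
force: [1.2, -0.1, -0.4]
grip_width: 0.0872
grasp_force: 0.0
```

Call:
arm_command --series '[[[0, 0, 0], 0], [[0, 0, 0], 0], [[0, 0, 0], 0], [[0, 0, 0], 0], [[0, 0, 0], 0]]' --grip 1 --grip_force 30

```text
time_s: 3.65
tool_pos: [0.461, -0.2788, 0.0106]
tool_rot: [-180.0, -0.0, -8.7]
force: [-0.8, 0.3, -0.9]
grip_width: 0.0549
grasp_force: 0.0
```

Call:
arm_command --series '[[[0, 0, 0], 0], [[0, 0, 0], 0], [[0, 0, 0], 0], [[0, 0, 0], 0], [[0, 0, 0], 0]]'

```text
time_s: 4.15
tool_pos: [0.4609, -0.2788, 0.0105]
tool_rot: [-180.0, -0.0, -8.7]
force: [0.2, -0.9, -0.1]
grip_width: 0.0153
grasp_force: 0.0
```

Call:
arm_command --series '[[[0, 0, 0], 0], [[0, 0, 0], 0], [[0, 0, 0], 0], [[0, 0, 0], 0], [[0, 0, 0], 0]]'

```text
time_s: 4.65
tool_pos: [0.461, -0.2788, 0.0106]
tool_rot: [180.0, -0.0, -8.7]
force: [0.4, -0.5, -1.0]
grip_width: 0.0117
grasp_force: 30.0
```

Call:
arm_command --series '[[[0, 0, -1], 0], [[0, 0, -2], 0], [[3, 0, -2], 0], [[8, 0, -2], 0], [[15, 0, -2], 0]]'

```text
time_s: 5.15
tool_pos: [0.4762, -0.281, 0.0125]
tool_rot: [-180.0, -0.0, -8.7]
force: [-0.6, 0.4, -1.2]
grip_width: 0.0113
grasp_force: 30.0
```

```bash
python3 - <<'E'
from h import *
p=cur()
im,d=shot('scene');u,v=map(int,pix('scene',(.46,-.28,.05)))
cv2.imwrite('pics/s2.png',cv2.resize(im[max(0,v-90):v+80,max(0,u-100):u+100],None,fx=3,fy=3))
E
```

```text
cur [ 476.17 -281.04   12.52   -8.72] rp [-179.99   -0.  ] F [-0.58  0.38 -1.18] w 11.3 gf 30.0 t 5.15 q [ -9.  23.  43. 111. -20.  53. -55.]
```

View pics/s2.png

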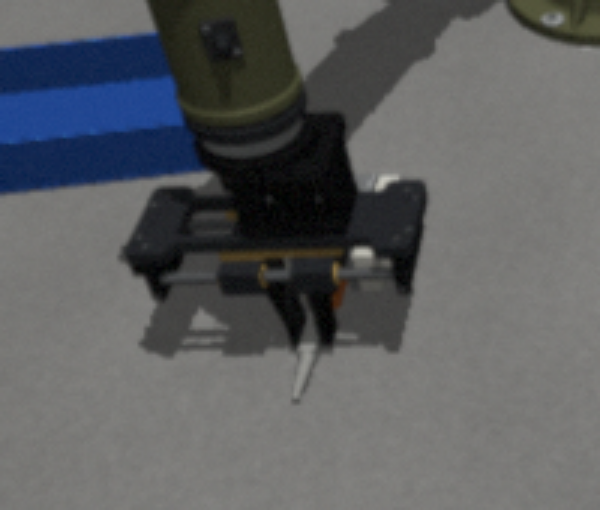

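```bash
python3 - <<'E'
from h import *
yaw=155;c,s=np.cos(np.radians(yaw)),np.sin(np.radians(yaw))
ox,oy=476,7; g=(ox+30*c,oy+30*s);print(g)
seq((476.2,-281,12.5,-8.7),[(565,-294.6,12.5,-8.7),(560,-280,130,-8.7),(535,-200,150,32),(510,-120,150,73),(480,-40,140,114),(g[0],g[1],90,155),(g[0],g[1],22,155)])
E
```

```text
(np.float64(448.8107663889005), np.float64(19.678547852220987))
[89.8, 0.0, -0.0] -0.0 len 90.0
[-7.2, -13.7, -117.5] -0.0 len 15.0
[-36.8, -75.3, -20.0] -0.7103 len 84.0
[21.2, -81.1, -0.0] -0.7156 len 84.0
[67.7, -52.1, 10.0] -0.7156 len 85.0
[67.2, -4.2, 50.0] -0.7156 len 67.0
[0.0, 0.0, 68.0] -0.0 len 0.0
```

Call:
arm_command --series '[[[18, 0, 0], 0], [[36, 0, 0], 0], [[54, 0, 0], 0], [[72, 0, 0], 0], [[90, 0, 0], 0]]' --grip_force 40

```text
time_s: 5.7
tool_pos: [0.5658, -0.2946, 0.0122]
tool_rot: [-180.0, 0.0, -8.7]
force: [0.2, -0.7, -1.7]
grip_width: 0.0114
grasp_force: 40.0
```

Call:
arm_command --series '[[[0, 0, -10], 0], [[0, 0, -35], 0], [[-2, -4, -65], 0], [[-5, -9, -95], 0], [[-7, -14, -117], 0]]'

```text
time_s: 6.2
tool_pos: [0.5594, -0.2805, 0.1319]
tool_rot: [180.0, -0.1, -8.8]
force: [1.2, 0.0, -1.3]
grip_width: 0.0118
grasp_force: 40.0
```

Call:
arm_command --series '[[[-7, -15, -4], -0.142], [[-15, -30, -8], -0.284], [[-22, -45, -12], -0.426], [[-30, -60, -16], -0.568], [[-37, -75, -20], -0.71]]'

```text
time_s: 6.7
tool_pos: [0.5335, -0.1998, 0.1501]
tool_rot: [-180.0, 0.0, 32.3]
force: [-0.7, -0.4, -1.3]
grip_width: 0.0115
grasp_force: 40.0
```

Call:
arm_command --series '[[[4, -16, 0], -0.143], [[8, -32, 0], -0.286], [[13, -49, 0], -0.43], [[17, -65, 0], -0.573], [[21, -81, 0], -0.716]]'

```text
time_s: 7.2
tool_pos: [0.5086, -0.12, 0.1498]
tool_rot: [-180.0, -0.0, 73.3]
force: [-0.7, -0.1, -1.6]
grip_width: 0.0113
grasp_force: 40.0
```

Call:
arm_command --series '[[[14, -10, 2], -0.143], [[27, -21, 4], -0.286], [[41, -31, 6], -0.43], [[54, -42, 8], -0.573], [[68, -52, 10], -0.716]]'

```text
time_s: 7.7
tool_pos: [0.4787, -0.04, 0.1397]
tool_rot: [-180.0, -0.0, 114.3]
force: [0.5, -0.1, -1.3]
grip_width: 0.0111
grasp_force: 40.0
```

Call:
arm_command --series '[[[13, -1, 10], -0.143], [[27, -2, 20], -0.286], [[40, -3, 30], -0.43], [[54, -3, 40], -0.573], [[67, -4, 50], -0.716]]'

```text
time_s: 8.2
tool_pos: [0.4481, 0.0195, 0.0894]
tool_rot: [-180.0, -0.0, 155.3]
force: [-1.2, 0.4, -1.9]
grip_width: 0.0117
grasp_force: 40.0
```

```bash
python3 - <<'E'
from h import *
p=cur()
seq(p,[(448.8,19.7,30,155),(448.8,19.7,13.6,155)])
im,d=shot('scene')
u,v=map(int,pix('scene',(.476,.007,.05)))
cv2.imwrite('pics/s3.png',cv2.resize(im[max(0,v-90):v+80,max(0,u-100):u+100],None,fx=3,fy=3))
E
```

```text
cur [448.05  19.54  89.43 155.34] rp [-1.8e+02 -1.0e-02] F [-1.21  0.39 -1.85] w 11.7 gf 40.0 t 8.2 q [-26.   1.  20. 121.  -0.  59.  60.]
[-0.6, 0.5, 59.4] 0.0059 len 1.0
[0.0, 0.0, 16.4] -0.0 len 0.0
```

View pics/s3.png

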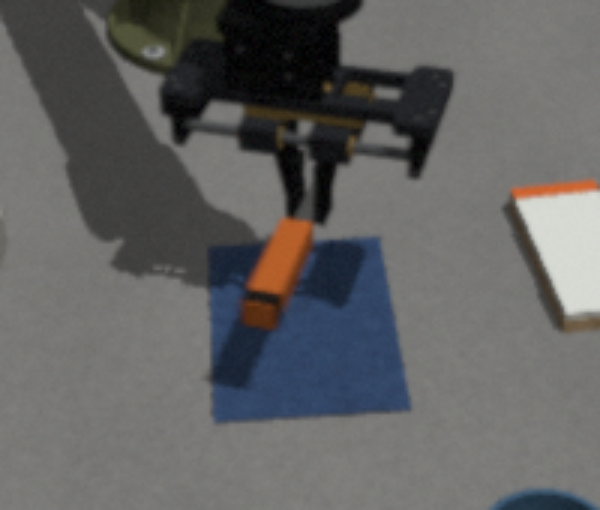

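Call:
arm_command --series '[[[0, 0, 15], 0], [[0, 0, 30], 0], [[0, 0, 42], 0], [[0, 0, 50], 0], [[0, 0, 55], 0]]'

```text
time_s: 8.75
tool_pos: [0.4487, 0.0192, 0.0341]
tool_rot: [-180.0, -0.0, 155.0]
force: [-0.0, 1.0, -0.8]
grip_width: 0.0114
grasp_force: 40.0
```

```bash
cat >> h.py <<'E'
def probe(n,yrange=(-.2,.2)):
    "orange handle points: axis direction, end points, slope; z corrected by table offset"
    im,d=shot(n);W=world(n,d);hsv=cv2.cvtColor(im,cv2.COLOR_BGR2HSV).astype(int)
    off={'top':.0017,'scene':-.0022}[n]
    m=((hsv[...,0]<15)&(hsv[...,1]>150)&(W[...,1]>yrange[0])&(W[...,1]<yrange[1])&(W[...,0]>.3)&(W[...,0]<.8)).astype(np.uint8)
    m=cv2.erode(m,np.ones((2,2),np.uint8))
    p=W[m>0]*1000;p[:,2]-=off*1000
    l=cv2.fitLine(p[:,:2].astype(np.float32),cv2.DIST_HUBER,0,.01,.01).ravel()
    s=(p[:,:2]-l[2:])@l[:2]
    r=cv2.minAreaRect(p[:,:2].astype(np.float32))
    print(n,'N',len(p),'yaw',round(float(np.degrees(np.arctan2(l[1],l[0]))),1),'c',np.round(r[0],1),'size',np.round(r[1],1),'z pct',np.round(np.percentile(p[:,2],[5,50,95]),1),'slope deg',round(float(np.degrees(np.arctan(np.polyfit(s,p[:,2],1)[0]))),1),'s',np.round([s.min(),s.max()],0))
    return im
E
python3 - <<'E'
from h import *
cur();im=probe('top');probe('scene')
E
```

```text
cur [448.66  19.19  34.1  154.96] rp [-1.7997e+02 -3.0000e-02] F [-0.    0.97 -0.84] w 11.4 gf 40.0 t 8.75 q [-25.   6.  20. 123.  -2.  51.  61.]
top N 67 yaw -0.3 c [536.3 -23.9] size [19.4 29.8] z pct [40.1 44.3 47.2] slope deg 5.4 s [-16.  18.]
scene N 344 yaw -26.3 c [523.3 -13.7] size [20.8 95.6] z pct [29.6 43.3 45.6] slope deg -4.0 s [-52.  44.]
```

Call:
arm_command --series '[[[0, 0, 5], 0], [[0, 0, 9], 0], [[0, 0, 13], 0], [[0, 0, 16], 0], [[0, 0, 18], 0]]'

```text
time_s: 9.35
tool_pos: [0.4488, 0.0196, 0.0162]
tool_rot: [-180.0, -0.0, 155.0]
force: [0.1, -0.7, -1.2]
grip_width: 0.0114
grasp_force: 40.0
```

Call:
arm_command --series '[[[0, 0, 0.5], 0], [[0, 0, 1], 0], [[0, 0, 1.5], 0], [[0, 0, 2], 0], [[0, 0, 2], 0]]'

```text
time_s: 9.85
tool_pos: [0.4489, 0.0196, 0.0146]
tool_rot: [180.0, 0.0, 155.0]
force: [-0.1, 0.0, -1.2]
grip_width: 0.0113
grasp_force: 40.0
```

Call:
arm_command --series '[[[0, 0, 0.5], 0], [[0, 0, 1], 0], [[0, 0, 1], 0], [[0, 0, 1], 0], [[0, 0, 1], 0]]' --grip_force 5

```text
time_s: 10.35
tool_pos: [0.449, 0.0196, 0.0136]
tool_rot: [180.0, 0.0, 155.0]
force: [-0.3, 0.1, -0.5]
grip_width: 0.0116
grasp_force: 5.0
```

Call:
arm_command --series '[[[0, 0, 0], 0], [[0, 0, 0], 0], [[0, 0, 0], 0], [[0, 0, 0], 0], [[0, 0, 0], 0]]' --grip -0.2

```text
time_s: 10.85
tool_pos: [0.449, 0.0196, 0.0136]
tool_rot: [180.0, 0.0, 155.0]
force: [0.0, 0.8, -1.0]
grip_width: 0.0444
grasp_force: 0.0
```

Call:
arm_command --series '[[[0, 0, 0], 0], [[0, 0, -5], 0], [[0, 0, -20], 0], [[-20, 0, -40], 0], [[-40, 0, -60], 0]]'

```text
time_s: 11.35
tool_pos: [0.4852, 0.0028, 0.0745]
tool_rot: [180.0, -0.0, 155.1]
force: [0.8, -0.4, 0.1]
grip_width: 0.0518
grasp_force: 0.0
```

```bash
python3 - <<'E'
from h import *
p=cur();im=probe('top');im=probe('scene')
cv2.imwrite('pics/s4.png',cv2.resize(im[120:250,240:400],None,fx=4,fy=4))
E
```

```text
cur [485.18   2.75  74.46 155.08] rp [ 1.7999e+02 -2.0000e-02] F [ 0.8  -0.38  0.12] w 51.8 gf 0.0 t 11.35 q [-24.   6.  21. 117.  -3.  57.  64.]Traceback (most recent call last):
  File "<stdin>", line 2, in <module>
  File "h.py", line 34, in probe
    l=cv2.fitLine(p[:,:2].astype(np.float32),cv2.DIST_HUBER,0,.01,.01).ravel()
      ~~~~~~~~~~~^^^^^^^^^^^^^^^^^^^^^^^^^^^^^^^^^^^^^^^^^^^^^^^^^^^^^
cv2.error: OpenCV(4.12.0) /io/opencv/modules/imgproc/src/linefit.cpp:50: error: (-215:Assertion failed) count > 0 in function 'fitLine2D_wods'
```

```bash
python3 - <<'E'
from h import *
im=probe('scene')
cv2.imwrite('pics/s4.png',cv2.resize(im[120:250,240:400],None,fx=4,fy=4))
E
```

```text
scene N 314 yaw -25.9 c [524.8 -13.8] size [20.9 94.3] z pct [10.6 23.8 26.2] slope deg -3.2 s [-49.  45.]
```

View pics/s4.png

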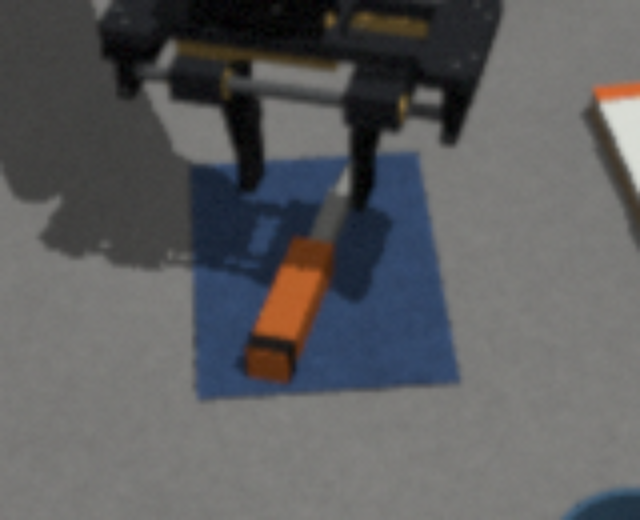

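```bash
python3 - <<'E'
from h import *
p=cur()
seq(p,[(531.5,-18.8,40,154.5),(531.5,-18.8,12,154.5)])
E
```

```text
cur [489.56   1.68  76.89 154.93] rp [179.8   0.4] F [ 0.69 -0.5  -0.44] w 52.5 gf 0.0 t 11.45 q [-24.   6.  21. 117.  -3.  57.  64.]
[-46.7, -0.8, 36.9] 0.0074 len 47.0
[0.0, 0.0, 28.0] -0.0 len 0.0
```

Call:
arm_command --series '[[[-12, 0, 0], 0], [[-25, 0, 5], 0], [[-38, 0, 15], 0], [[-50, 0, 25], 0.007], [[-50, 0, 35], 0.007]]'

```text
time_s: 11.95
tool_pos: [0.5306, -0.0191, 0.037]
tool_rot: [-179.9, -0.0, 154.6]
force: [-0.0, -1.0, -0.1]
grip_width: 0.0524
grasp_force: 0.0
```

Call:
arm_command --series '[[[0, 0, 0], 0], [[0, 0, 4], 0], [[0, 0, 8], 0], [[0, 0, 12], 0], [[0, 0, 12], 0]]'

```text
time_s: 12.45
tool_pos: [0.53, -0.0182, 0.0262]
tool_rot: [-180.0, -0.0, 154.6]
force: [0.3, 0.4, -0.3]
grip_width: 0.0524
grasp_force: 0.0
```

Down to 12 mm, then close lightly.

Call:
arm_command --series '[[[0, 0, 4], 0], [[0, 0, 8], 0], [[0, 0, 11], 0], [[0, 0, 14], 0], [[0, 0, 14], 0]]'

```text
time_s: 12.95
tool_pos: [0.5301, -0.0184, 0.012]
tool_rot: [-180.0, -0.0, 154.6]
force: [-0.7, -0.2, 0.3]
grip_width: 0.0522
grasp_force: 0.0
```

Call:
arm_command --series '[[[0, 0, 0], 0], [[0, 0, 0], 0], [[0, 0, 0], 0], [[0, 0, 0], 0], [[0, 0, 0], 0]]' --grip 1 --grip_force 4

```text
time_s: 13.45
tool_pos: [0.5306, -0.0184, 0.0127]
tool_rot: [180.0, 0.0, 154.6]
force: [-0.1, -0.6, 1.4]
grip_width: 0.0239
grasp_force: 4.0
```

Call:
arm_command --series '[[[0, 0, 0], 0], [[0, 0, 0], 0], [[0, 0, 0], 0], [[0, 0, 0], 0], [[0, 0, 0], 0]]'

```text
time_s: 13.95
tool_pos: [0.5306, -0.0184, 0.0127]
tool_rot: [180.0, 0.0, 154.6]
force: [0.5, 0.4, 2.0]
grip_width: 0.0239
grasp_force: 4.0
```

Call:
arm_command --series '[[[0, 0, -3], 0], [[0, 0, -7], 0], [[0.5, 0, -11], 0], [[1, 0, -15], 0], [[1.5, 0, -20], 0]]'

```text
time_s: 14.45
tool_pos: [0.529, -0.0177, 0.0329]
tool_rot: [180.0, -0.0, 154.6]
force: [0.0, -0.1, -2.0]
grip_width: 0.0242
grasp_force: 4.0
```

```bash
python3 - <<'E'
from h import *
p=cur();im=probe('scene')
E
```

```text
cur [529.02 -17.7   32.89 154.63] rp [ 1.8e+02 -1.0e-02] F [ 0.04 -0.11 -1.98] w 24.2 gf 4.0 t 14.45 q [-21.  15.  22. 113.  -7.  53.  70.]
scene N 200 yaw -19.9 c [533.7 -20.9] size [25.7 72. ] z pct [31.7 43.7 49.4] slope deg -2.5 s [-46.  26.]
```

```bash
python3 - <<'E'
from h import *
im,d=shot('scene')
cv2.imwrite('pics/s5.png',cv2.resize(im[110:240,240:400],None,fx=4,fy=4))
E
```

```text
(no output)
```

View pics/s5.png

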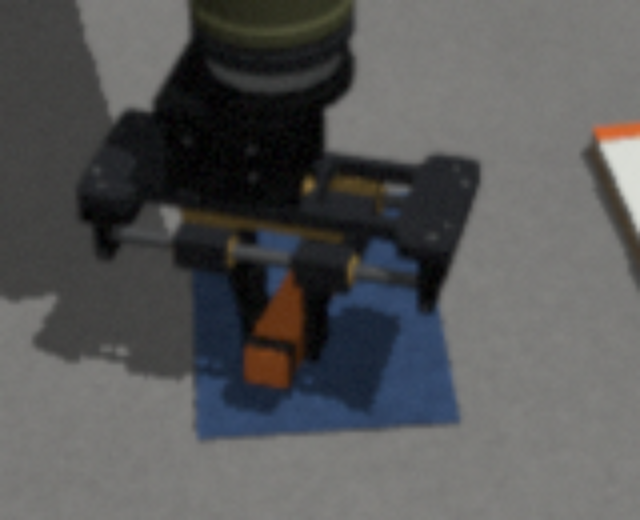

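```bash
cat >> h.py <<'E'
def pitch(n='scene',g=None,yaw=154.6,halfw=16,ym=None):
    "orange points in probe-direction coordinate s from TCP g; upper envelope of z"
    im,d=shot(n);W=world(n,d)*1000;hsv=cv2.cvtColor(im,cv2.COLOR_BGR2HSV).astype(int)
    off={'top':1.7,'scene':-2.2}[n];b={'top':np.zeros(2),'scene':np.array([3.,0])}[n]
    a=np.radians(yaw);e=np.array([np.cos(a),np.sin(a)]);f=np.array([-e[1],e[0]])
    q=W[...,:2]-b-np.array(g)[:2];s=q@e;t=q@f
    m=(hsv[...,0]<15)&(hsv[...,1]>150)&(abs(t)<halfw)&(abs(s)<150)
    S,Z=s[m],W[...,2][m]-off
    for k in range(-60,130,8):
        z=Z[(S>=k)&(S<k+8)]
        if len(z)>2: print(k+4,len(z),np.round(np.percentile(z,[10,50,90]),1))
    # shaft/steel pixels: anything non-mat within band ahead of gripper
    m=(abs(t)<8)&(s>40)&(s<190)&(W[...,2]-off>6)&(hsv[...,1]<80)&(W[...,2]<200)
    for k in range(40,190,15):
        z=W[...,2][m&(s>=k)&(s<k+15)]-off
        if len(z)>2: print('steel',k+7,len(z),np.round(np.percentile(z,[10,50,90]),1))
E
python3 - <<'E'
from h import *
p=cur();pitch('scene',p);print();pitch('top',p)
E
```

```text
cur [529.74 -17.67  33.47 154.64] rp [1.7995e+02 7.0000e-02] F [ 0.55 -0.33 -1.12] w 24.1 gf 4.0 t 14.55 q [-21.  15.  22. 113.  -7.  53.  70.]
-40 7 [32.4 34.8 44. ]
-32 97 [33.9 42.6 50. ]
-24 3 [42.7 49.7 49.8]
-16 29 [39.3 47.5 48.8]
-8 44 [39.7 46.8 61.5]
0 24 [44.4 45.2 46.4]
8 20 [43.2 44.2 45.4]
16 13 [42.  42.7 44.1]
24 10 [40.2 41.9 42.7]
32 5 [39.3 40.7 41.1]
```

Call:
arm_command --series '[[[1, 0, -4], 0], [[2, 0, -9], 0], [[4, 0, -14], 0], [[6, 0, -19], 0], [[7, 0, -24], 0]]'

```text
time_s: 15.15
tool_pos: [0.5226, -0.0146, 0.0571]
tool_rot: [180.0, -0.0, 154.6]
force: [-0.3, 0.7, -1.1]
grip_width: 0.0241
grasp_force: 4.0
```

Call:
arm_command --series '[[[2, 0, -5], 0], [[4, 0, -10], 0], [[7, 0, -16], 0], [[10, 0, -22], 0], [[13, 0, -28], 0]]'

```text
time_s: 15.65
tool_pos: [0.5108, -0.0091, 0.0851]
tool_rot: [180.0, -0.0, 154.6]
force: [0.0, -1.4, -0.8]
grip_width: 0.0243
grasp_force: 4.0
```

```bash
python3 - <<'E'
from h import *
p=cur();pitch('scene',p);print();pitch('top',p)
E
```

```text
cur [510.8   -9.07  85.09 154.63] rp [179.99  -0.  ] F [ 0.   -1.36 -0.8 ] w 24.3 gf 4.0 t 15.65 q [-23.   9.  22. 113.  -4.  59.  66.]
-40 3 [96.1 96.7 98. ]
-32 95 [ 95.1 101.2 108.8]
-24 47 [104.9 109.9 144. ]
-16 21 [ 88.7 106.6 201.4]
-8 25 [ 87.7 101.5 110.8]
0 10 [ 95.7  97.8 100.4]
8 7 [93.  93.4 95.2]
16 6 [ 87.6  89.  144.6]
24 3 [84.3 85.2 85.6]
32 4 [78.8 79.4 80.8]
steel 77 7 [32.7 38.2 42.8]
steel 92 11 [24.9 33.  36.7]
steel 107 5 [19.2 19.3 22.4]
steel 122 4 [10.9 12.3 16.5]
```

```bash
python3 - <<'E'
from h import *
seq((510.8,-9.1,85.1,154.63),[(510.8,-9.1,165,154.63),(510,135,170,166),(509,275.9,150,178.5)])
E
```

```text
[0.0, 0.0, -79.9] -0.0 len 0.0
[62.5, 129.9, -5.0] -0.1984 len 144.0
[35.1, 136.5, 20.0] -0.2182 len 141.0
```

Call:
arm_command --series '[[[0, 0, 0], 0], [[0, 0, 0], 0], [[0, 0, 0], 0], [[0, 0, 0], 0], [[0, 0, 0], 0]]' --grip_force 50

```text
time_s: 16.25
tool_pos: [0.5115, -0.0092, 0.0847]
tool_rot: [180.0, 0.0, 154.6]
force: [0.9, 1.1, 1.9]
grip_width: 0.0234
grasp_force: 50.0
```

Call:
arm_command --series '[[[0, 0, -5], 0], [[0, 0, -20], 0], [[0, 0, -40], 0], [[0, 0, -60], 0], [[0, 0, -80], 0]]'

```text
time_s: 16.75
tool_pos: [0.5102, -0.0094, 0.1649]
tool_rot: [-179.9, -0.1, 154.6]
force: [0.4, 0.1, -1.1]
grip_width: 0.0237
grasp_force: 50.0
```

Call:
arm_command --series '[[[12, 26, -1], -0.04], [[25, 52, -2], -0.08], [[37, 78, -3], -0.12], [[50, 104, -4], -0.16], [[62, 130, -5], -0.198]]'

```text
time_s: 17.25
tool_pos: [0.5101, 0.1373, 0.1692]
tool_rot: [-180.0, -0.0, 166.2]
force: [0.8, 0.1, -1.9]
grip_width: 0.0235
grasp_force: 50.0
```

Call:
arm_command --series '[[[7, 27, 4], -0.044], [[14, 55, 8], -0.087], [[21, 82, 12], -0.131], [[28, 114, 16], -0.175], [[35, 136, 20], -0.218]]'

```text
time_s: 17.75
tool_pos: [0.5092, 0.2788, 0.1487]
tool_rot: [180.0, -0.0, 178.8]
force: [0.3, -0.8, -0.9]
grip_width: 0.0237
grasp_force: 50.0
```

Call:
arm_command --series '[[[0, 0, 0], 0], [[0, 0, 0], 0], [[0, 0, 0], 0], [[0, 0, 0], 0], [[0, 0, 0], 0]]'

```text
time_s: 18.25
tool_pos: [0.5102, 0.2743, 0.1499]
tool_rot: [180.0, 0.0, 178.4]
force: [-0.9, 0.1, -1.2]
grip_width: 0.0235
grasp_force: 50.0
```

```bash
python3 - <<'E'
from h import *
p=cur()
pitch('scene',p,178.5);print();pitch('top',p,178.5)
im,d=shot('top');np.save('t6.npy',world('top',d));cv2.imwrite('pics/t6raw.png',im)
cv2.imwrite('pics/t6.png',cv2.resize(im[190:310,150:270],None,fx=5,fy=5,interpolation=cv2.INTER_CUBIC))
E
```

```text
cur [510.18 274.27 149.87 178.37] rp [1.8e+02 3.0e-02] F [-0.91  0.11 -1.18] w 23.5 gf 50.0 t 18.25 q [-39.  13.   9. 100.  -2.  68.  59.]
-32 78 [160.7 165.3 171.2]
-24 62 [166.1 173.9 177.1]
-16 27 [156.2 170.6 283.1]
-8 23 [153.9 166.3 169.3]
0 6 [161.9 163.5 164.8]
24 3 [133.7 150.9 151.2]
32 6 [126.2 134.3 140.4]
40 12 [122.7 130.5 139.8]
48 6 [124.1 129.5 136.8]
steel 47 29 [11.  13.8 19.4]
steel 62 29 [ 10.9  16.3 107. ]
steel 77 44 [ 11.3  18.9 104.5]
steel 92 36 [11.5 18.1 97. ]
steel 107 31 [11.8 16.9 88.1]
steel 122 30 [11.8 17.2 76.6]
steel 137 23 [10.6 13.1 19.1]

32 30 [129.1 141.8 152.9]
40 43 [128.2 137.6 140.9]
48 37 [130.3 133.5 137.3]
56 5 [128.8 129.6 131.2]
steel 47 43 [ 11.6  16.7 115.3]
steel 62 72 [ 11.1 107.4 116.1]
steel 77 73 [ 11.8 102.6 108.6]
steel 92 69 [11.7 92.7 99.8]
steel 107 59 [12.  21.  90.5]
steel 122 50 [10.6 17.1 78.9]
steel 137 24 [10.  12.7 19.4]
```

View pics/t6.png

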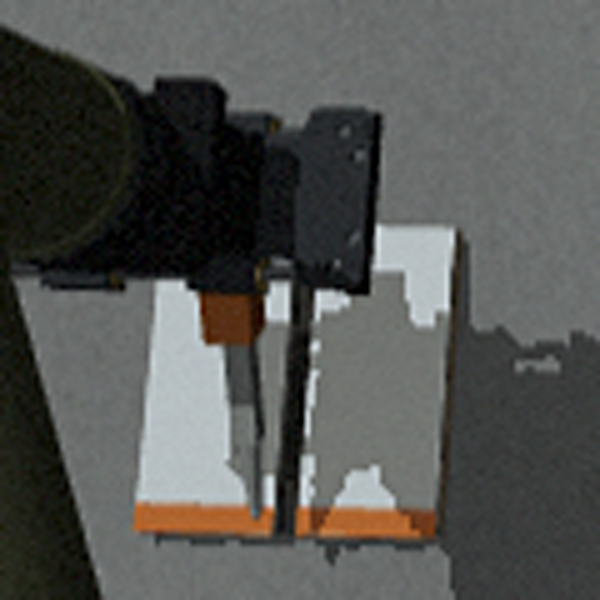

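```bash
python3 - <<'E'
from h import *
W=np.load('t6.npy')*1000;W[...,2]-=1.7
X,Y,Z=[W[...,i] for i in range(3)]
im=cv2.imread('pics/t6raw.png');hsv=cv2.cvtColor(im,cv2.COLOR_BGR2HSV)
m=(X>360)&(X<450)&(Y>255)&(Y<300)&(Z>45)&(Z<125)&(hsv[...,1]<90)
v,u=np.nonzero(m);P=W[m];print(len(P),'v max',v.max(),'u there',u[v>=v.max()-2], 'z',Z[m][v>=v.max()-2])
for k in range(365,450,10):
    q=P[(P[:,0]>=k)&(P[:,0]<k+10)]
    if len(q): print(k+5,len(q),np.round(np.median(q,0),1), 'yrange',np.round([q[:,1].min(),q[:,1].max()],1))
for z in (.066,.071,.076): print('tip ray',np.round(ray('top',201.6,293,z),1))
# sub-pixel columns of probe per row
for r in range(262,295,4):
    us=u[v==r]; 
    if len(us): print(r,us.min(),us.max(), np.round(ray('top',us.mean(),r,np.median(Z[r,us])/1000),1))
E
```

```text
162 v max 292 u there [200 201 200 201 200 201] z [77.94894554 77.64905236 73.57575528 75.49925234 71.14077538 72.58101243]
380 6 [381.  276.9  74.5] yrange [275.  279.3]
390 12 [389.4 277.3  77.1] yrange [274.4 281.1]
400 19 [400.1 275.9  86. ] yrange [273.2 281.1]
410 21 [411.8 276.5  94.4] yrange [269.7 283.1]
420 28 [420.1 275.   98.1] yrange [269.4 282.9]
430 28 [429.5 274.2 104.1] yrange [270.5 282.2]
440 34 [439.7 275.  109.2] yrange [269.9 283.8]
450 14 [447.8 273.7 113.3] yrange [270.1 280.9]
tip ray [376.  277.4  66. ]
tip ray [376.1 275.8  71. ]
tip ray [376.2 274.2  76. ]
262 195 201 [448.8 274.2 115.9]
266 195 201 [439.7 275.7 109.7]
270 196 202 [430.6 274.9 103.1]
274 196 202 [421.2 275.6  99.3]
278 196 201 [411.9 277.4  95.7]
282 198 201 [402.5 277.4  86.6]
286 199 201 [393.  277.4  81.3]
290 200 201 [383.4 276.7  77.8]
```

Call:
arm_command --series '[[[0.5, 0.5, 8], 0], [[1, 1, 16], 0], [[1.5, 2, 25], 0], [[1.5, 2.3, 34], 0], [[1.5, 2.3, 40], 0]]'

```text
time_s: 18.9
tool_pos: [0.5077, 0.2774, 0.108]
tool_rot: [-179.9, -0.1, 178.5]
force: [1.1, 0.4, -2.1]
grip_width: 0.024
grasp_force: 50.0
```

Call:
arm_command --series '[[[0, 0, 0], 0], [[0, 0, 0], 0], [[0, 0, 0], 0], [[0, 0, 0], 0], [[0, 0, 0], 0]]'

```text
time_s: 19.4
tool_pos: [0.5085, 0.2777, 0.11]
tool_rot: [180.0, 0.0, 178.5]
force: [0.7, 0.4, -2.3]
grip_width: 0.0235
grasp_force: 50.0
```

```bash
python3 - <<'E'
from h import *
p=cur()
im,d=shot('top');cv2.imwrite('pics/t7raw.png',im);W=world('top',d)*1000;W[...,2]-=1.7
cv2.imwrite('pics/t7.png',cv2.resize(im[240:310,170:250],None,fx=8,fy=8,interpolation=cv2.INTER_CUBIC))
X,Y,Z=[W[...,i] for i in range(3)];S=cv2.cvtColor(im,cv2.COLOR_BGR2HSV)[...,1]
m=(X>360)&(X<450)&(Y>255)&(Y<300)&(Z>27)&(Z<80)
v,u=np.nonzero(m)
for r in range(262,298,2):
    us=u[v==r]
    if len(us): print(r,us.min(),us.max(), np.round(ray('top',us.mean(),r,np.median(Z[r,us])/1000),1))
E
```

```text
cur [508.54 277.7  109.97 178.46] rp [1.7997e+02 4.0000e-02] F [ 0.72  0.4  -2.31] w 23.5 gf 50.0 t 19.4 q [-39.  15.   8. 102.  -2.  63.  59.]
264 199 205 [446.2 278.1  73.6]
266 199 205 [441.4 278.7  70.9]
268 200 205 [436.6 277.8  68.8]
270 200 205 [431.8 278.1  66.9]
272 200 205 [427.  279.3  62.3]
274 200 206 [422.1 278.5  59.9]
276 200 206 [417.2 278.6  58.7]
278 201 205 [412.3 278.8  57.2]
280 202 205 [407.5 278.4  53.8]
282 202 205 [402.6 279.9  48.2]
284 202 205 [397.6 281.   43.7]
286 203 205 [392.7 279.5  43.6]
288 203 205 [387.7 281.2  37.4]
290 203 205 [382.7 281.7  34.9]
292 204 205 [377.7 281.   32.2]
```

View pics/t7.png

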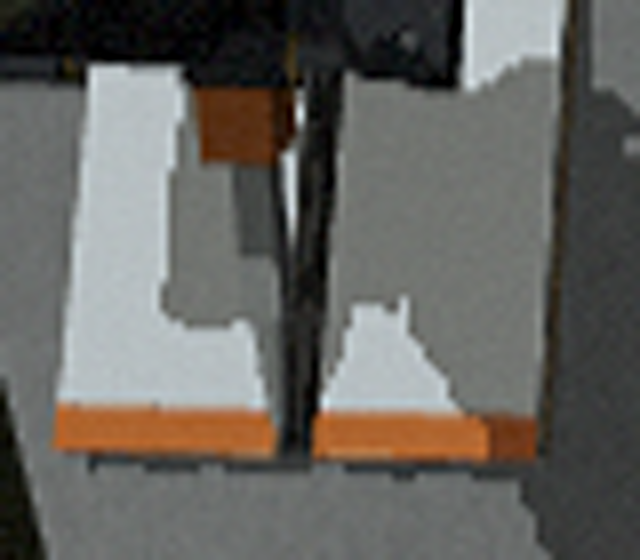

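Call:
arm_command --series '[[[1, -0.8, 0], 0], [[2, -1.6, 0], 0], [[2, -1.6, 2], 0], [[2, -1.6, 4], 0], [[2, -1.6, 4], 0]]'

```text
time_s: 19.95
tool_pos: [0.506, 0.2759, 0.1051]
tool_rot: [-180.0, -0.0, 178.5]
force: [0.7, 0.0, -1.5]
grip_width: 0.0237
grasp_force: 50.0
```

Call:
arm_command --series '[[[0, 0, 2], 0], [[0, 0, 4], 0], [[0, 0, 6], 0], [[0, 0, 7], 0], [[0, 0, 7], 0]]'

```text
time_s: 20.45
tool_pos: [0.5061, 0.276, 0.0983]
tool_rot: [-180.0, -0.0, 178.5]
force: [-0.5, 0.4, -1.3]
grip_width: 0.0237
grasp_force: 50.0
```

```bash
python3 - <<'E'
from h import *
p=cur()
im,d=shot('top');cv2.imwrite('pics/t8raw.png',im);W=world('top',d)*1000;W[...,2]-=1.7
X,Y,Z=[W[...,i] for i in range(3)]
m=(X>360)&(X<450)&(Y>255)&(Y<300)&(Z>25)&(Z<80)
v,u=np.nonzero(m);Q=[]
for r in range(264,298,2):
    us=u[v==r]
    if len(us): q=ray('top',us.mean(),r,np.median(Z[r,us])/1000);Q.append(q);print(r,us.min(),us.max(),np.round(q,1))
Q=np.array(Q);f=np.polyfit(Q[:,0],Q[:,1],1);print('y@372',np.polyval(f,372),'slope',np.degrees(f[0]),'z',np.polyval(np.polyfit(Q[:,0],Q[:,2],1),372))
g=cv2.cvtColor(im,cv2.COLOR_BGR2GRAY)
for r in range(282,298,2): print(r,g[r,198:214])
E
```

```text
cur [506.14 276.    98.34 178.47] rp [-1.7999e+02 -2.0000e-02] F [-0.47  0.4  -1.28] w 23.7 gf 50.0 t 20.45 q [-39.  15.   8. 103.  -3.  62.  59.]
264 201 207 [446.7 276.5  62.9]
266 201 207 [441.9 277.2  59.7]
268 202 207 [437.  276.2  58.2]
270 202 207 [432.1 276.4  56.7]
272 202 207 [427.2 276.6  55. ]
274 202 208 [422.3 276.6  50.2]
276 202 208 [417.4 277.3  46.9]
278 203 208 [412.5 276.3  45.3]
280 203 207 [407.6 278.3  42. ]
282 204 207 [402.6 278.4  36.7]
284 204 207 [397.6 278.6  35.1]
286 205 207 [392.6 278.3  31.2]
288 205 207 [387.6 278.5  29.7]
290 207 207 [382.5 276.5  26.9]
292 206 206 [377.5 279.   26.1]
y@372 278.62984246940744 slope -1.7728401709170987 z 21.13223225562632
282 [188 189 188 187 189 188 105 101  88  52  41  11  92 116 112 194]
284 [189 189 188 187 190 194 116 108  94  49  38  18  94 182 176 191]
286 [188 185 188 187 191 192 134 105  93  53  42  11 122 197 189 187]
288 [189 189 187 184 190 192 186 102 100  52  20  20 203 192 189 189]
290 [180 180 180 196 192 195 203  85 102  57  12  51 203 195 194 194]
292 [110 115 115 108 114 117 114  67 109  60  21  87 119 114 124 119]
294 [115 118 115 117 116 121  90  33  80  42  20  94 122 121 118 118]
296 [102 116 117 122 123 128  76  34  41  42  34 106 106 136 134 134]
```

Call:
arm_command --series '[[[0, 0, 0.7], 0], [[0, 0, 1.4], 0], [[0, 0, 2], 0], [[0, 0, 2.5], 0], [[0, 0, 2.5], 0]]'

```text
time_s: 21.0
tool_pos: [0.5062, 0.276, 0.096]
tool_rot: [-180.0, -0.0, 178.5]
force: [1.3, 0.2, -1.8]
grip_width: 0.0234
grasp_force: 50.0
```

Call:
arm_command --series '[[[0, 0, 0.3], 0], [[0, 0, 0.6], 0], [[0, 0, 0.9], 0], [[0, 0, 1], 0], [[0, 0, 1], 0]]'

```text
time_s: 21.5
tool_pos: [0.5063, 0.2761, 0.0951]
tool_rot: [180.0, 0.0, 178.5]
force: [0.3, -0.2, -1.6]
grip_width: 0.0236
grasp_force: 50.0
```

```bash
python3 - <<'E'
from h import *
for i in range(6): o=env.get_obs();print(np.round(o['force'],2),np.round(o['wrist_torque'],3),np.round(o['tool_pos']*1000,1))
E
```

```text
[ 0.31 -0.17 -1.55] [ 0.048 -0.024 -0.049] [506.3 276.1  95.1]
[ 0.31 -0.17 -1.55] [ 0.048 -0.024 -0.049] [506.3 276.1  95.1]
[ 0.31 -0.17 -1.55] [ 0.048 -0.024 -0.049] [506.3 276.1  95.1]
[ 0.31 -0.17 -1.55] [ 0.048 -0.024 -0.049] [506.3 276.1  95.1]
[ 0.31 -0.17 -1.55] [ 0.048 -0.024 -0.049] [506.3 276.1  95.1]
[ 0.31 -0.17 -1.55] [ 0.048 -0.024 -0.049] [506.3 276.1  95.1]
```

Call:
arm_command --series '[[[0, 0, 0.3], 0], [[0, 0, 0.6], 0], [[0, 0, 0.9], 0], [[0, 0, 1], 0], [[0, 0, 1], 0]]'

```text
time_s: 22.0
tool_pos: [0.5065, 0.2761, 0.0943]
tool_rot: [180.0, 0.0, 178.5]
force: [-0.1, -0.7, 0.5]
grip_width: 0.0235
grasp_force: 50.0
```

Call:
arm_command --series '[[[0, 0, 0.2], 0], [[0, 0, 0.4], 0], [[0, 0, 0.5], 0], [[0, 0, 0.5], 0], [[0, 0, 0.5], 0]]'

```text
time_s: 22.5
tool_pos: [0.5066, 0.2761, 0.0938]
tool_rot: [180.0, 0.0, 178.5]
force: [1.1, 0.0, 2.6]
grip_width: 0.0237
grasp_force: 50.0
```

Call:
arm_command --series '[[[-1, 0, -0.3], 0], [[-3, 0, -0.5], 0], [[-6, 0, -0.5], 0], [[-9, 0, -0.5], 0], [[-12, 0, -0.5], 0]]'

```text
time_s: 23.0
tool_pos: [0.5183, 0.2757, 0.0938]
tool_rot: [-180.0, -0.0, 178.5]
force: [-1.5, -0.4, 0.1]
grip_width: 0.0239
grasp_force: 50.0
```

Call:
arm_command --series '[[[-3, 0, 0], 0], [[-6, 0, 0], 0], [[-9, 0, 0], 0], [[-12, 0, 0], 0], [[-15, 0, 0], 0]]'

```text
time_s: 23.5
tool_pos: [0.5336, 0.2753, 0.0941]
tool_rot: [180.0, 0.0, 178.5]
force: [-0.6, 0.3, -0.6]
grip_width: 0.0237
grasp_force: 50.0
```

Call:
arm_command --series '[[[-3, 0, 0], 0], [[-6, 0, 0], 0], [[-9, 0, 0], 0], [[-12, 0, 0], 0], [[-15, 0, 0], 0]]'

```text
time_s: 24.0
tool_pos: [0.5485, 0.2749, 0.0941]
tool_rot: [180.0, 0.0, 178.5]
force: [-1.9, 0.3, -0.6]
grip_width: 0.0238
grasp_force: 50.0
```

Call:
arm_command --series '[[[-3, 0, 0], 0], [[-6, 0, 0], 0], [[-9, 0, 0], 0], [[-12, 0, 0], 0], [[-15, 0, 0], 0]]'

```text
time_s: 24.5
tool_pos: [0.5635, 0.2745, 0.0941]
tool_rot: [180.0, 0.0, 178.5]
force: [-1.6, 0.3, -0.3]
grip_width: 0.0238
grasp_force: 50.0
```

```bash
python3 - <<'E'
from h import *
p=cur()
im,d=shot('top')
g=cv2.cvtColor(im,cv2.COLOR_BGR2GRAY);cv2.imwrite('pics/t9raw.png',im)
for r in range(262,298,2): print(r,g[r,198:216])
E
```

```text
cur [563.5  274.51  94.05 178.47] rp [180.   0.] F [-1.58  0.29 -0.29] w 23.8 gf 50.0 t 24.5 q [-36.  21.   9.  96.  -4.  63.  63.]
262 [192 192 189 192 189 191 191 193 136 107 104  62  22   5 122 200 191 191]
264 [188 191 193 192 190 190 190 195 190 102 104  70  19  40 204 196 191 192]
266 [188 191 192 189 191 190 191 194 200  87 109  71   6  90 199 194 192 190]
268 [191 192 190 190 187 191 192 197 145  63 115  72   8 141 195 190 192 193]
270 [193 191 191 191 192 189 193 202 126  25 123  76  14 161 196 191 192 191]
272 [194 190 190 188 193 189 194 203  58  20  82  62  17 196 195 190 190 191]
274 [187 195 190 190 189 191 195 201  51  18  40  43  32 202 196 193 191 192]
276 [189 191 189 190 191 190 193 205  49   8  44  40  59 204 188 193 191 187]
278 [190 189 189 192 189 194 196 205  41  31  41  36  70 200 190 191 191 191]
280 [189 189 190 190 192 190 195 169  28  42  38  35 114 197 193 190 194 193]
282 [190 194 190 191 193 189 196 132  36  40  44  32 160 197 191 191 190 191]
284 [189 188 191 191 191 192 200  62  27  41  40  23 157 196 190 191 191 189]
286 [192 188 191 188 193 194 201  50  23  38  38  27 203 196 192 189 189 190]
288 [189 190 191 190 191 193 204  43  18  43  36  55 201 193 192 191 188 190]
290 [182 183 178 196 198 200 208  42  20  43  36  65 202 197 194 196 194 194]
292 [112 117 113 118 117 116 118  48  24  42  40  95 121 118 121 123 116 121]
294 [120 114 120 117 119 120  96  40  19  42  41 104 121 120 119 119 119 120]
296 [102 116 118 124 126 131  76  36  43  49  43 110 113 136 136 135 136 139]
```

Call:
arm_command --series '[[[-3, 0, 0], 0], [[-6, 0, 0], 0], [[-9, 0, 0], 0], [[-12, 0, 0], 0], [[-15, 0, 0], 0]]'

```text
time_s: 25.05
tool_pos: [0.5785, 0.2741, 0.0941]
tool_rot: [180.0, -0.0, 178.5]
force: [-0.7, -1.0, 0.5]
grip_width: 0.0235
grasp_force: 50.0
```

Call:
arm_command --series '[[[-3, 0, 0], 0], [[-6, 0, 0], 0], [[-9, 0, 0], 0], [[-12, 0, 0], 0], [[-15, 0, 0], 0]]'

```text
time_s: 25.55
tool_pos: [0.5935, 0.2737, 0.0941]
tool_rot: [180.0, 0.0, 178.5]
force: [-1.0, 0.8, -0.4]
grip_width: 0.0238
grasp_force: 50.0
```

Call:
arm_command --series '[[[-3, 0, 0], 0], [[-6, 0, 0], 0], [[-9, 0, 0], 0], [[-12, 0, 0], 0], [[-15, 0, 0], 0]]'

```text
time_s: 26.05
tool_pos: [0.6085, 0.2733, 0.0941]
tool_rot: [180.0, 0.0, 178.5]
force: [-1.2, 1.0, 0.6]
grip_width: 0.0239
grasp_force: 50.0
```

Call:
arm_command --series '[[[-3, 0, 0], 0], [[-6, 0, 0], 0], [[-9, 0, 0], 0], [[-12, 0, 0], 0], [[-15, 0, 0], 0]]'

```text
time_s: 26.55
tool_pos: [0.6235, 0.2729, 0.0941]
tool_rot: [180.0, 0.0, 178.5]
force: [-1.3, -0.1, -0.3]
grip_width: 0.0235
grasp_force: 50.0
```

Call:
arm_command --series '[[[-3, 0, 0], 0], [[-6, 0, 0], 0], [[-9, 0, 0], 0], [[-12, 0, 0], 0], [[-15, 0, 0], 0]]'

```text
time_s: 27.05
tool_pos: [0.6385, 0.2725, 0.0941]
tool_rot: [180.0, 0.0, 178.5]
force: [-1.4, 0.6, -0.9]
grip_width: 0.0237
grasp_force: 50.0
```

```bash
python3 - <<'E'
from h import *
p=cur()
im,d=shot('top')
g=cv2.cvtColor(im,cv2.COLOR_BGR2GRAY);cv2.imwrite('pics/t10raw.png',im)
for r in range(228,270,2): print(r,g[r,198:220])
for r in (232,236,240,244): print(r,np.round(ray('top',211,r,.016),1))
E
```

```text
cur [638.48 272.52  94.08 178.47] rp [180.   0.] F [-1.39  0.6  -0.87] w 23.7 gf 50.0 t 27.05 q [-33.  29.  10.  85.  -5.  66.  67.]
228 [115  61  61  62  60  64  64  62  62  95 123 116 120 117  46 106  63  58
  65  61  59  63]
230 [116  59  63  63  59  62  62  62  56  61  80 117 101  71  53 119 121 122
  60  62  64  67]
232 [112 117 103 108 104 103 106 104 106 101  97 117 103  72  52 120 123  56
  65  58  60  63]
234 [114 100  99  96 114 115 110 112 110 107 110 111 105  80  50 121 113  49
  49  53  53  56]
236 [199 198 202 198 198 196 198 197 199 200 207  81 111  82  25  17 208 203
 203 202 199 201]
238 [198 197 196 196 196 194 193 193 197 196 204  47 114  90  22  35 211 200
 192 194 194 197]
240 [194 197 195 196 196 200 192 195 194 198 208  39 120  98  25  49 206 197
 198 197 198 196]
242 [197 195 197 193 195 196 196 201 196 197 206  36  86 113  28 118 207 199
 195 196 194 193]
244 [196 191 195 195 197 192 196 197 196 203 147  33  44  41  29 166 201 196
 195 196 195 195]
246 [195 195 195 196 194 197 194 197 197 207  96  28  38  43  29 164 199 197
 198 194 195 192]
248 [197 196 192 
[... 423 characters left out ...]
 155 202 195 196
 196 195 192 193]
258 [197 194 196 195 194 195 193 199 205 109  30  40  48  33 167 200 196 195
 196 194 194 194]
260 [196 194 197 193 195 195 199 197 208  58  23  47  37  36 210 200 196 193
 196 197 194 195]
262 [195 193 194 195 194 194 199 195 208  46  19  45  39  21 209 196 195 195
 196 196 194 196]
264 [195 197 196 194 194 196 192 197 209  34  17  41  40  68 209 198 194 194
 194 194 195 191]
266 [196 194 194 197 196 193 193 197 208  45  34  44  35 102 204 198 195 194
 195 198 194 194]
268 [195 196 195 195 196 193 198 201 158  28  40  44  34 150 200 195 195 197
 195 195 191 196]
232 [533.4 277.5  16. ]
236 [522.6 276.9  16. ]
240 [512.  276.4  16. ]
244 [501.4 275.8  16. ]
```

Call:
arm_command --series '[[[-3, 0, 0], 0], [[-6, 0, 0], 0], [[-9, 0, 0], 0], [[-12, 0, 0], 0], [[-15, 0, 0], 0]]'

```text
time_s: 27.6
tool_pos: [0.6534, 0.2721, 0.094]
tool_rot: [-180.0, -0.0, 178.5]
force: [-0.8, 0.3, -0.5]
grip_width: 0.0238
grasp_force: 50.0
```

Call:
arm_command --series '[[[-3, 0, 0], 0], [[-5, 0, 0], 0], [[-6, 0, 0], 0], [[-6, 0, 0], 0], [[-6, 0, 0], 0]]'

```text
time_s: 28.1
tool_pos: [0.6593, 0.2719, 0.094]
tool_rot: [-180.0, 0.0, 178.5]
force: [-0.1, 0.8, -1.5]
grip_width: 0.0236
grasp_force: 50.0
```

Call:
arm_command --series '[[[0, 0, -4], 0], [[0, 0, -10], 0], [[0, 0, -25], 0], [[0, 0, -45], 0], [[0, 0, -70], 0]]'

```text
time_s: 28.6
tool_pos: [0.6589, 0.2719, 0.1654]
tool_rot: [-180.0, -0.0, 178.5]
force: [0.7, -0.3, -1.4]
grip_width: 0.024
grasp_force: 50.0
```

```bash
python3 - <<'E'
from h import *
p=cur();pitch('scene',p,178.5)
# return: TCP pose at pivot-up was (510.8,-9.1,85.1,154.63), tip on mat
seq((659.5,272,164.1,178.47),[(590,140,170,166.5),(512,-9.1,150,154.6),(512,-9.1,95,154.6)])
E
```

```text
cur [658.92 271.88 165.38 178.47] rp [-1.7999e+02 -2.0000e-02] F [ 0.72 -0.33 -1.41] w 24.0 gf 50.0 t 28.6 q [-32.  28.  11.  78.  -5.  74.  67.]
-32 109 [175.3 180.2 185.8]
-24 74 [183.5 189.8 192.8]
-16 43 [169.  182.7 190.3]
-8 29 [167.4 181.6 184.4]
0 11 [177.5 180.2 180.7]
32 18 [142.9 149.7 158.7]
40 18 [139.1 147.9 155.4]
48 11 [139.6 143.8 147.6]
steel 47 5 [149.5 151.1 151.6]
steel 62 15 [118.7 122.2 128.8]
steel 77 24 [111.6 119.3 124.1]
steel 92 29 [105.  112.  115.9]
steel 107 11 [ 95.3 101.9 105. ]
steel 122 12 [90.2 95.  98.5]
steel 137 26 [11.  14.  19.9]
steel 152 31 [11.3 13.1 19.6]
steel 167 29 [10.8 13.4 19.5]
steel 182 27 [11.9 13.4 20. ]
[66.0, -133.8, -5.9] 0.2089 len 149.0
[41.0, -163.2, 20.0] 0.2077 len 168.0
[0.0, 0.0, 55.0] -0.0 len 0.0
```

Call:
arm_command --series '[[[13, -27, -1], 0.042], [[26, -54, -2], 0.084], [[40, -80, -4], 0.125], [[53, -107, -5], 0.167], [[66, -134, -6], 0.209]]'

```text
time_s: 29.15
tool_pos: [0.5894, 0.1389, 0.1712]
tool_rot: [179.9, 0.1, 166.4]
force: [0.1, 0.4, -0.6]
grip_width: 0.0231
grasp_force: 50.0
```

Call:
arm_command --series '[[[8, -33, 4], 0.042], [[16, -65, 8], 0.083], [[25, -98, 12], 0.125], [[33, -131, 16], 0.166], [[41, -163, 20], 0.208]]'

```text
time_s: 29.65
tool_pos: [0.5114, -0.0104, 0.151]
tool_rot: [179.9, 0.1, 154.5]
force: [1.1, -0.5, -1.7]
grip_width: 0.0236
grasp_force: 50.0
```

Call:
arm_command --series '[[[0, 0, 10], 0], [[0, 0, 24], 0], [[0, 0, 38], 0], [[0, 0, 50], 0], [[0, 0, 55], 0]]'

```text
time_s: 30.15
tool_pos: [0.5108, -0.0083, 0.093]
tool_rot: [-179.9, -0.1, 154.7]
force: [-0.6, 0.3, -1.6]
grip_width: 0.0235
grasp_force: 50.0
```

Call:
arm_command --series '[[[0, 0, 0], 0], [[0, 0, 1], 0], [[0, 0, 2], 0], [[0, 0, 3], 0], [[0, 0, 3], 0]]'

```text
time_s: 30.65
tool_pos: [0.5118, -0.0091, 0.0922]
tool_rot: [180.0, 0.0, 154.6]
force: [0.6, -0.2, -0.9]
grip_width: 0.0236
grasp_force: 50.0
```

```bash
python3 - <<'E'
from h import *
p=cur();pitch('scene',p,154.6)
E
```

```text
cur [511.84  -9.15  92.23 154.57] rp [1.7998e+02 2.0000e-02] F [ 0.55 -0.17 -0.92] w 23.6 gf 50.0 t 30.65 q [-21.   8.  21. 113.  -3.  60.  66.]
-32 82 [103.9 109.1 115.9]
-24 50 [109.6 116.7 119.5]
-16 22 [ 98.  113.  116.8]
-8 19 [ 92.7 108.9 117. ]
0 10 [104.4 105.4 106.8]
8 8 [100.2 101.2 102.4]
16 7 [ 94.6  96.4 219.7]
24 3 [90.1 91.4 93.8]
steel 77 6 [40.7 45.3 48.4]
steel 92 13 [32.  38.5 42.5]
steel 122 5 [19.5 22.4 24.1]
```

Call:
arm_command --series '[[[0, 0, 2], 0], [[0, 0, 4], 0], [[0, 0, 6], 0], [[0, 0, 7], 0], [[0, 0, 7], 0]]'

```text
time_s: 31.2
tool_pos: [0.5118, -0.0092, 0.0851]
tool_rot: [180.0, 0.0, 154.6]
force: [0.9, -1.0, 0.1]
grip_width: 0.0235
grasp_force: 50.0
```

Call:
arm_command --series '[[[0, 0, 0.2], 0], [[0, 0, 0.4], 0], [[0, 0, 0.4], 0], [[0, 0, 0.4], 0], [[0, 0, 0.4], 0]]'

```text
time_s: 31.7
tool_pos: [0.5119, -0.0092, 0.0848]
tool_rot: [180.0, 0.0, 154.6]
force: [-0.0, -0.2, 1.1]
grip_width: 0.0236
grasp_force: 50.0
```

Call:
arm_command --series '[[[0, 0, 0], 0], [[0, 0, 0], 0], [[0, 0, 0], 0], [[-1, 0, 2], 0], [[-2, 0, 4], 0]]' --grip_force 4

```text
time_s: 32.2
tool_pos: [0.5136, -0.01, 0.0805]
tool_rot: [180.0, 0.0, 154.6]
force: [-0.1, -0.4, 0.3]
grip_width: 0.0239
grasp_force: 4.0
```

Call:
arm_command --series '[[[-2, 0, 4], 0], [[-4, 0, 8], 0], [[-6, 0, 12], 0], [[-8, 0, 16], 0], [[-9, 0, 20], 0]]'

```text
time_s: 32.7
tool_pos: [0.5217, -0.014, 0.0602]
tool_rot: [-180.0, -0.0, 154.6]
force: [0.9, -0.6, 0.1]
grip_width: 0.0237
grasp_force: 4.0
```

```bash
python3 - <<'E'
from h import *
p=cur();pitch('scene',p,154.6)
E
```

```text
cur [521.74 -13.98  60.18 154.57] rp [-1.7999e+02 -1.0000e-02] F [ 0.9  -0.61  0.05] w 23.7 gf 4.0 t 32.7 q [-20.  12.  21. 113.  -5.  56.  68.]
-40 8 [64.9 67.9 72.1]
-32 97 [65.2 73.7 81. ]
-24 19 [72.7 79.9 81.3]
-16 18 [ 62.9  76.5 193.3]
-8 45 [65.6 74.3 91.9]
0 16 [70.6 71.8 74. ]
8 14 [68.  69.3 70.3]
16 13 [65.5 66.8 67.4]
24 6 [62.5 64.2 64.8]
32 8 [59.6 61.  62.2]
40 3 [57.8 58.2 58.4]
```

Call:
arm_command --series '[[[-1.5, 0, 4], 0], [[-3, 0, 8], 0], [[-4, 0, 12], 0], [[-5, 0, 16], 0], [[-6, 0, 20], 0]]'

```text
time_s: 33.25
tool_pos: [0.5273, -0.0166, 0.0404]
tool_rot: [180.0, 0.0, 154.6]
force: [0.6, -0.0, -0.3]
grip_width: 0.0239
grasp_force: 4.0
```

Call:
arm_command --series '[[[-1, 0, 4], 0], [[-1.5, 0, 8], 0], [[-2, 0, 12], 0], [[-2.5, 0, 15], 0], [[-2.5, 0, 18], 0]]'

```text
time_s: 33.75
tool_pos: [0.5295, -0.0175, 0.0224]
tool_rot: [180.0, 0.0, 154.6]
force: [0.1, 0.0, -0.2]
grip_width: 0.0241
grasp_force: 4.0
```

```bash
python3 - <<'E'
from h import *
p=cur();pitch('scene',p,154.6)
E
```

```text
cur [529.46 -17.54  22.44 154.57] rp [1.7999e+02 1.0000e-02] F [ 0.06  0.   -0.17] w 24.1 gf 4.0 t 33.75 q [-19.  16.  20. 113.  -7.  52.  69.]
-40 6 [21.4 26.  30.5]
-32 82 [18.2 28.6 35.6]
-24 9 [ 27.4  35.4 137.7]
-16 32 [28.4 33.4 35.3]
-8 52 [26.  33.1 51.7]
0 24 [31.4 32.3 33.8]
8 21 [30.2 32.  32.5]
16 14 [30.5 31.2 32.8]
24 15 [29.5 30.2 32.1]
32 5 [28.4 29.4 30.8]
```

Call:
arm_command --series '[[[-0.3, 0, 1.5], 0], [[-0.5, 0, 3], 0], [[-0.5, 0, 4.5], 0], [[-0.5, 0, 6], 0], [[-0.5, 0, 7.5], 0]]'

```text
time_s: 34.3
tool_pos: [0.5301, -0.0178, 0.0152]
tool_rot: [180.0, 0.0, 154.6]
force: [0.6, -1.0, -1.1]
grip_width: 0.0243
grasp_force: 4.0
```

Call:
arm_command --series '[[[0, 0, 0.5], 0], [[0, 0, 1], 0], [[0, 0, 1.5], 0], [[0, 0, 2], 0], [[0, 0, 2.5], 0]]'

```text
time_s: 34.8
tool_pos: [0.5303, -0.0179, 0.0135]
tool_rot: [180.0, 0.0, 154.6]
force: [-1.4, -1.0, 5.7]
grip_width: 0.0241
grasp_force: 4.0
```

```bash
python3 - <<'E'
from h import *
p=cur();pitch('scene',p,154.6)
E
```

```text
cur [530.25 -17.95  13.54 154.56] rp [1.7997e+02 4.0000e-02] F [-1.42 -1.02  5.74] w 24.1 gf 4.0 t 34.8 q [-19.  17.  20. 113.  -7.  51.  70.]
-40 4 [ 11.2  18.4 127.1]
-32 76 [10.4 17.8 25.1]
-24 9 [24.1 24.8 45.5]
-16 42 [ 20.7  24.7 116.9]
-8 46 [19.2 24.6 41. ]
0 26 [23.5 24.9 25.9]
8 23 [23.1 24.  25.3]
16 18 [23.2 25.3 26.2]
24 8 [23.  24.4 25.6]
32 8 [23.7 24.6 25.2]
```

Call:
arm_command --series '[[[0, 0, -0.5], 0], [[0, 0, -0.8], 0], [[0, 0, -0.8], 0], [[0, 0, -0.8], 0], [[0, 0, -0.8], 0]]'

```text
time_s: 35.35
tool_pos: [0.5299, -0.0177, 0.0135]
tool_rot: [180.0, 0.0, 154.6]
force: [0.8, -0.3, 1.2]
grip_width: 0.0238
grasp_force: 4.0
```

Call:
arm_command --series '[[[0, 0, 0], 0], [[0, 0, 0], 0], [[0, 0, 0], 0], [[0, 0, 0], 0], [[0, 0, 0], 0]]' --grip -0.2

```text
time_s: 35.85
tool_pos: [0.5297, -0.0177, 0.0134]
tool_rot: [180.0, -0.0, 154.6]
force: [-0.3, -0.1, 0.4]
grip_width: 0.0506
grasp_force: 0.0
```

Call:
arm_command --series '[[[0, 0, 0], 0], [[0, 0, -5], 0], [[0, 0, -20], 0], [[0, 0, -45], 0], [[0, 0, -75], 0]]'

```text
time_s: 36.35
tool_pos: [0.5289, -0.0178, 0.0888]
tool_rot: [-179.9, -0.1, 154.6]
force: [0.3, 0.6, 0.3]
grip_width: 0.0519
grasp_force: 0.0
```

Call:
arm_command --series '[[[0, 0, -35], 0], [[0, -20, -70], 0], [[0, -50, -100], 0], [[0, -80, -120], 0], [[0, -100, -120], 0]]'

```text
time_s: 36.85
tool_pos: [0.4878, -0.1107, 0.2124]
tool_rot: [179.8, 0.4, 154.4]
force: [-0.0, -0.7, -0.9]
grip_width: 0.0525
grasp_force: 0.0
```

Call:
arm_command --series '[[[0, 0, 0], 0], [[0, 0, 0], 0], [[0, 0, 0], 0], [[0, 0, 0], 0], [[0, 0, 0], 0]]'

```text
time_s: 37.35
tool_pos: [0.487, -0.1071, 0.208]
tool_rot: [-180.0, -0.0, 154.7]
force: [-0.6, -0.3, 0.5]
grip_width: 0.052
grasp_force: 0.0
```

```bash
python3 - <<'E'
from h import *
p=cur();im=probe('scene');pitch('scene',(530.2,-17.9),154.6)
cv2.imwrite('pics/s11.png',cv2.resize(im[100:320,160:480],None,fx=2.4,fy=2.4))
E
```

```text
cur [ 486.96 -107.13  208.    154.67] rp [-1.7997e+02 -4.0000e-02] F [-0.61 -0.34  0.49] w 52.0 gf 0.0 t 37.35 q [-16.   0.  26. 107.  -0.  73.  74.]
scene N 305 yaw -25.8 c [524.6 -12.7] size [19.9 91.8] z pct [11.5 23.9 26.1] slope deg -3.1 s [-50.  42.]
-32 73 [ 9.4 17.8 24.8]
-24 8 [17.  23.8 25.3]
-16 34 [18.6 23.9 25.6]
-8 31 [17.4 24.5 25.9]
0 33 [18.2 24.2 25.8]
8 30 [17.2 24.  25.2]
16 35 [16.8 23.9 25.7]
24 32 [17.3 24.4 25.6]
32 28 [18.5 24.6 25.6]
40 27 [19.  24.1 25.6]
48 32 [17.7 24.4 25.8]
56 17 [22.7 24.6 25.5]
steel 77 21 [13.7 14.6 15.4]
steel 92 26 [11.5 13.8 15.4]
steel 107 24 [11.4 14.6 16.2]
steel 122 17 [ 9.9 12.6 13.8]
steel 137 15 [10.1 12.3 13.7]
steel 152 8 [10.2 11.2 12.8]
```

View pics/s11.png

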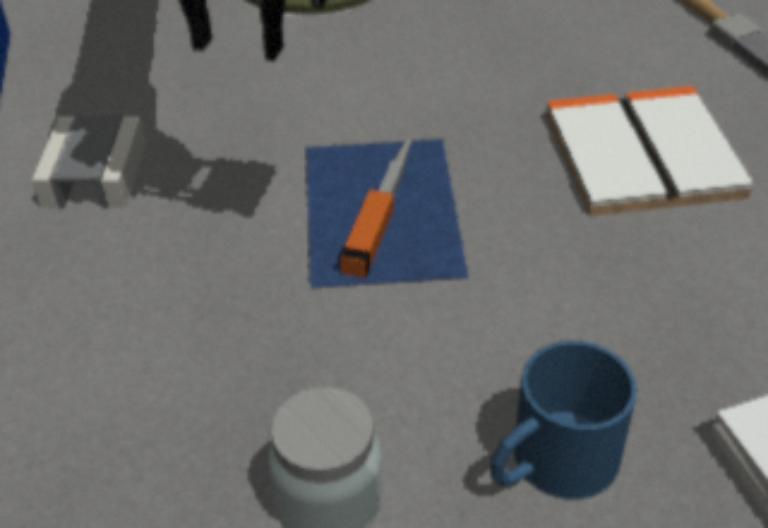

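The probe lies flat and wholly on the mat (handle end about (355,265), tip about (408,140)). The gripper is clear and everything else is where it was.

```bash
python3 -c "
from cell import env
print(env.sign_off())"
```

```text
the job is handed in; nothing more can be done
None
```

The job is handed in: the probe was drawn from its holster, laid on the mat, re-gripped by its handle, drawn along the joint from the taped end to about the far edge at 3 cm/s, and laid back flat on the mat at about 37 s; the sign-off returned no verdict.

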